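# Slide a bowl blank round the fixtures to its stop and wedge it for carving

### The arm

A 6-joint arm with a two-finger parallel gripper is mounted at the origin on the work surface. World frame = base frame: x ahead of the robot, y to its left, z up, the work surface at z = 0. Lengths are in mm, angles in rad, forces in N, time in s.
With the tool pointing down it reaches from about 300 to 775 mm from the base axis. Payload 14.6 kg.
Tool frame: the origin (TCP) lies midway between the tips of the shut fingers; the grasp point (between the pads) lies 19 mm behind it; z points along the fingers, x is the direction in which the jaws open and shut, and the axes are right-handed (so a half turn about z gives the same grasp; the last joint's range is limited). The gripper opens to 94 mm and grips with 3 to 60 N. Pads are 16 mm wide; open, the fingers measure 119 mm over their backs; the gripper's body (75 mm by 177 mm) begins 78 mm behind the grasp point.
Start: joints at [1.052, 0.3, 1.521, -0, 1.321, -0.067], TCP at [240.118, 494.806, 205.446] pointing down, gripper open.
Joint ranges: [-3.03, 3.03], [-0.79, 2.21], [0.23, 2.52], [-1.04, 4.18], [0, 3.07], [-2.55, 2.55]. Speed limits (rad/s): [2.22, 2.22, 2.57, 3.14, 3.14, 3.14].

### API

Orientations are given as a unit quaternion [w, x, y, z].
In Python, from workcell import env gives the robot as it stands.
- The arm moves only by the tool play_rows, never from a script. Its argument "series" is a list of rows, each an object with "twist": the turn, a rotation vector about the world's x, y, z in rad, a list of three; "delta_pos": the shift along the world's x, y, z in m, a list of three; "jaw": the finger opening in m, from 0 to 0.094. A call has 1 to 20 rows; each row shifts and turns the commanded pose from where the row before left it; what a row does not reach is not made up. A row lasts 1/8 s, in which the tool goes at most 62.5 mm and 10.7 degrees, less where a joint would pass 70% of its speed; a pose out of reach is approached as far as the arm can. A call is refused whole if a number of a shift passes 0.0625 or a number of a turn 0.188, either way. A call with a gripper value outside its range is refused whole. The fingers move at their own pace and stop on an object; the grip force is fixed at half the most. Time passes only in rows, so rows that do not move let the fingers close. It gives the time, the measured TCP pose, the force and the opening at its end, in the units of the state.
- env.get_obs(): the state, without advancing time (a new reading comes with each control period).
- env.camera(name): name is "scene" or "top" or "wrist"; returns a dict with "color" (400x640x3 uint8, red, green, blue), "range_z" (400x640 float32, mm along the optical axis (not along the pixel's ray), 0 where there is no reading), "intrinsics" (3x3 intrinsics, pixels), "R" (3x3) and "t" (3): a world point X has camera coordinates R X + t. Camera axes: x right, y down, z forward; pixel columns grow to the right and rows downward; lengths in mm; the calibration is good to about 2 mm. A picture is of the moment at which its call begins.
- env.sign_off(): hands the job in, once; it reports no verdict.
Trained networks look in the newest picture that a camera, given by its name, has taken for a name from the list of things; names that differ only in an ending like _2 or _b are one class to them, and where a whole thing is asked for, a point or a joint stands for the part that bears it (a point fixed in the world has none). Each returns a list of dicts, best first, with "score" (0 to 1); they miss things now and then, are a little off and sometimes report something else, mostly with a low value. They report only what shows in the picture. A call takes as long as a camera call.
- env.regions_of(camera, thing): "mask" (400x640 bool, what is visible of it) and "location" ([column, row] in pixels, amid what is visible of it).
The state is a dict: "time_s": time; "joint_positions": joint angles; "joint_vel": joint speeds; "tau": joint torques, N m; "ee_pos": TCP position; "orientation": TCP orientation; "ft_force": force on the tool from outside, world axes, zero at the start; "moment": the same for the moment, N m; "finger_gap": opening from 0.0 (shut) to 1.0 (fully open).
Only numpy, scipy, OpenCV 4.12 (cv2) and the standard library are available. Lean on these libraries where they do the work, as an engineer would, in place of code of your own. Each camera call takes 0.05 s, during which the arm holds its last target. There are 200 camera calls.

### The job

Set the bowl blank up for carving: slide it flat along the bench, between the honing stone in its holder and the glue-up and past the bench dog without anything touching those three, until it lies square and fully home in the corner of the stop and the fence. Then put the wooden wedge in between the blank and the angled cleat, thin end first, and press it along until it grips hand-tight, so that the blank stays held when you let go. Go gently: never lift or tip the blank, do not ram it or force the wedge, and leave the glue bottle, mallet and marking gauge where they are.

Things in the scene. Friction and masses are not known exactly. Their poses are not given: they have to be found in the camera images.
- blank: Bowl blank: a squared block of light wood, 100 (its x) x 120 (its y) x 45 mm high, pencilled oval on top, about 0.4 kg, too wide to grip, loose and flat on the bench. Origin: centre of its underside.
- wedge: Loose dark wooden wedge, waxed smooth (friction about 0.25; all else about 0.6), lying flat, 160 mm long (its y), 30 mm high. Thin end at +y (16 mm wide), butt at -y (36 mm wide); taper 1 in 8. Its +x face is straight along y at x = +13 mm; its -x face is the sloping one, at x = -13 mm in the middle of its length. About 90 g. Origin: centre of its underside.
- station: Two fixed battens, 35 mm wide, 30 mm high. Origin: at bench level in the inside corner where their faces meet. Stop: its face is the plane y = 0, wood on the +y side, x from -90 to 0 mm. Fence: its face is the plane x = 0, wood on the +x side, y from -235 to 30 mm. Blank at home: axes along the station's, +x side on the fence, +y end on the stop, so its origin is at x = -50, y = -60 mm.
- stone_holder: Fixed honing stone in a wooden holder, 85 mm (its x) x 130 mm (its y) x 42 mm high. Origin: centre of its underside. Must not be touched.
- glue_up: Fixed glue-up still setting: two strips one on the other, held by an iron holdfast, in all 85 mm (its x) x 130 mm (its y), 100 mm high. Origin: centre of its foot. Must not be touched. It and the stone holder stand side by side (either way round), square to the station, with a lane 155 to 175 mm wide between them, along the station's y, through which the blank comes.
- bench_dog: Fixed round steel bench dog, 25 mm across, 40 mm high. Origin: centre of its foot. Must not be touched.
- glue_bottle: Bystander: glue bottle, 56 mm across, 150 mm high. Origin: centre of its underside.
- mallet: Bystander: wooden mallet lying on its side, about 215 x 115 x 72 mm. Origin: on its underside.
- marking_gauge: Bystander: wooden marking gauge, 210 mm long (its y), 62 mm wide, 48 mm high. Origin: on its underside.
- cleat_face (a point): Usual place of the middle of the fixed cleat's face, at bench level (station x -120, y -80 mm; axes as the station's). The cleat, 120 long, 30 wide, 30 mm high, stands on the -x side; its face looks to the fence and leans 1 in 8, so the space beside the blank narrows towards the stop (face 7.5 mm farther out at its near end). It is set in slots: truly up to 3 mm off in x, not measured.
- wedge_home (a point): Usual place, at bench level, of the wedge's thin end when tight (station x -108, y -47 mm). The real place is up to 28 mm sooner or later along y, so it must be felt. Wedge lies with its axes about along the station's, straight face on the blank, butt sticking out. Waxed wood, friction about 0.25: 8 to 20 N of push on the butt is hand-tight.

How it is judged:
By the outcome, as a careful person would: the job done as asked, in the order asked, and still so for the second after the job is handed in, with the robot touching nothing.
It also fails if it takes over 72 s, if anything falls off the work surface, if the arm or the gripper's body presses on something with over 40 N, if the wrist force passes 120 N, or if a joint passes its speed limit or range.

## Working session

There is one attempt and no reset: what is moved stays moved. The work goes in short steps, Python scripts to look and compute and a tool call to move; the robot and the scene stay as the last step left them, time stands still between calls to the robot, and variables do not carry over. Pictures are saved under pics/ and viewed, about 8 in all and at most 12, crops included, and the job is handed in when it is done.

Besides the shell and the picture viewer there is one more tool, called in YAML: its name, and indented under it one key for each argument. play_rows: Moves the arm, as the interface text tells. Its arguments: {"type":"object","properties":{"series":{"type":"array","items":{"type":"object","properties":{"twist":{"type":"array","items":{"type":"number"}},"delta_pos":{"type":"array","items":{"type":"number"}},"jaw":{"type":"number"}}}}},"required":["series"]}

```bash
ls; mkdir -p pics; cat > h.py <<'E'
import numpy as np, cv2
from workcell import env
def cloud(c):
    z=c["range_z"]; K=np.array(c["intrinsics"]); v,u=np.mgrid[:z.shape[0],:z.shape[1]]
    P=np.stack([(u-K[0,2])/K[0,0]*z,(v-K[1,2])/K[1,1]*z,z],-1)
    W=(P-np.array(c["t"]))@np.array(c["R"])
    W[z<=0]=np.nan
    return W
E
python3 - <<'E'
from h import *
o=env.get_obs(); print(o)
for n in ["top","scene"]:
    c=env.camera(n); cv2.imwrite(f"pics/{n}0.png",c["color"][:,:,::-1]); W=cloud(c)
    print(n, -np.array(c["R"]).T@c["t"])
    for t in ["blank","wedge","station","stone_holder","glue_up","bench_dog","glue_bottle","mallet","marking_gauge","cleat_face"]:
        try: R=env.regions_of(n,t)
        except Exception as e: print(t,e); continue
        for r in R[:2]:
            p=W[r["mask"]]; p=p[~np.isnan(p[:,0])]
            if len(p): print(t,round(r["score"],2),np.round(r["location"]),len(p),np.round(np.median(p,0)),np.round(np.percentile(p,1,axis=0)),np.round(np.percentile(p,99,axis=0)))
E
```

```text
pics
{'time_s': 0.0, 'joint_positions': array([ 1.05238513e+00,  3.00473838e-01,  1.52158338e+00,  6.75982896e-07,
        1.32069075e+00, -6.65798490e-02]), 'joint_vel': array([-0.00040903, -0.00108342, -0.00070731, -0.00221855,  0.00126287,
       -0.00065236]), 'tau': array([ 1.50353237e-03, -5.31818891e+01, -3.52721822e+01,  7.08759623e-02,
        2.45482719e-02, -1.26938030e-04]), 'ee_pos': array([240.00017045, 494.58279994, 204.88385456]), 'orientation': array([ 2.73049273e-04,  8.47529795e-01,  5.30747504e-01, -5.09047748e-04]), 'ft_force': array([-0.27375809, -0.4420036 , -0.02882511]), 'moment': array([ 0.02050629, -0.03672635,  0.04785285]), 'finger_gap': 1.0002474637290801}
top [ 432.7977891   114.37639465 1406.34352569]
blank 0.6 [446. 233.] 1819 [ 481. -251.   45.] [ 428. -318.    2.] [ 537. -191.   52.]
blank 0.48 [347. 159.] 36 [692.  16.  41.] [684.   8.  35.] [701.  24.  46.]
wedge 0.85 [241. 253.] 562 [435. 302.  30.] [406. 242.  12.] [459. 393.  36.]
wedge 0.52 [290. 125.] 663 [782. 175.  33.] [751.  59.  -2.] [807. 258.  64.]
station 0.68 [256. 162.] 1745 [678. 2
[... 1242 characters left out ...]
0. 364.  33.]
stone_holder 0.96 [235. 172.] 1484 [404. -72.  35.] [ 344. -132.    2.] [421.  -9.  45.]
glue_up 0.77 [234. 230.] 1800 [ 619. -105.   41.] [ 577. -165.    2.] [662. -40.  98.]
bench_dog 0.5 [298. 246.] 168 [698.  12.  36.] [681.   3.   3.] [703.  22.  42.]
glue_bottle 0.98 [246. 290.] 1873 [ 800. -106.   91.] [ 711. -132.    0.] [812. -78. 151.]
glue_bottle 0.72 [234. 171.] 1475 [404. -72.  36.] [ 346. -132.    3.] [421.  -8.  45.]
mallet 0.78 [477. 171.] 2502 [620. 484.  49.] [553. 432.   2.] [760. 545.  75.]
marking_gauge 0.82 [387. 267.] 1633 [789. 166.  32.] [740.  54.  -0.] [811. 258.  64.]
cleat_face 0.69 [401. 223.] 2901 [690. 248.  30.] [592.  95.   2.] [710. 364.  33.]
```

```bash
python3 - <<'E'
import cv2
a=cv2.imread("pics/top0.png"); cv2.imwrite("pics/top0c.png",cv2.resize(a[90:330,120:520],None,fx=2,fy=2,interpolation=cv2.INTER_CUBIC))
E
```

```text
(no output)
```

View pics/top0c.png

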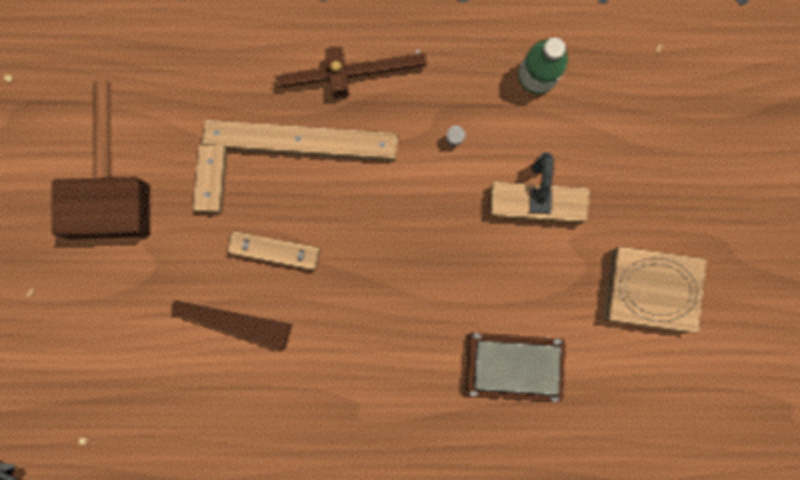

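The top view has world +x up and +y left. The fence, stop and cleat are at upper left, the wedge below them (butt at crop px 290,335), the stone at (515,367), the glue-up at (540,200) and the blank at (655,290). Next I fit the poses from the depth.

```bash
cat > fit.py <<'E'
from h import *
def rect(W,box,zlo,zhi):
    x0,x1,y0,y1=box
    m=(W[...,0]>x0)&(W[...,0]<x1)&(W[...,1]>y0)&(W[...,1]<y1)&(W[...,2]>zlo)&(W[...,2]<zhi)
    n,l,st,_=cv2.connectedComponentsWithStats(m.astype(np.uint8)); 
    if n<2: return None
    m=l==1+np.argmax(st[1:,4]); p=W[m]
    r=cv2.minAreaRect(p[:,:2].astype(np.float32)); return r,p
def show(W,name,box,zlo,zhi):
    q=rect(W,box,zlo,zhi)
    if q is None: print(name,None); return
    (c,s,a),p=q; c=np.array(c)
    print(name,"c",np.round(c,1),"s",np.round(s,1),"ang",round(a if a<45 else a-90,2),"mean",np.round(p.mean(0),1),len(p))
E
python3 - <<'E'
from fit import *
for n in ["top","scene"]:
    c=env.camera(n); W=cloud(c); print(n)
    show(W,"blank",(400,570,-350,-160),38,54)
    show(W,"stone",(310,450,-150,20),32,54)
    show(W,"glue",(550,680,-190,-10),32,110)
    show(W,"dog",(660,720,-15,50),33,50)
    show(W,"fence",(635,730,80,345),23,40)
    show(W,"stop",(575,650,300,400),23,40)
    show(W,"cleat",(520,600,160,330),23,40)
    show(W,"wedge",(390,475,220,410),22,40)
    show(W,"bench",(430,560,0,150),-20,20)
    show(W,"gauge",(730,830,30,280),10,80)
E
```

```text
top
blank c [ 482.7 -255.4] s [122.2 100. ] ang -8.0 mean [ 482.4 -254.5   45.5] 1659
stone c [377.8 -66.2] s [127.3  69.2] ang -4.27 mean [377.6 -66.2  41.8] 1081
glue c [ 620.1 -100. ] s [130.6  84. ] ang -3.73 mean [605.1 -98.   49. ] 926
dog c [692.3  15.9] s [22.  23.5] ang -1.32 mean [692.2  15.7  40.3] 66
fence c [674.9 221. ] s [ 75.1 247.1] ang 0.71 mean [684.1 227.9  30.5] 1227
stop c [618.7 352.8] s [35.9 64. ] ang -3.32 mean [617.9 352.6  30.2] 306
cleat c [533.7 262.8] s [120.   30.1] ang -10.48 mean [536.  268.   30.5] 427
wedge c [441.  318.2] s [160.8  34.7] ang -17.68 mean [434.7 309.5  30.1] 578
bench c [494.8  74.5] s [127.6 149.2] ang 0.26 mean [4.945e+02 7.540e+01 4.000e-01] 2533
gauge c [784.8 159.3] s [ 62.9 208.9] ang 13.9 mean [781.5 163.6  36.1] 681
scene
blank c [ 481.6 -257.5] s [120.7 103.8] ang -8.61 mean [ 487.3 -258.1   44.9] 1803
stone c [376.9 -69. ] s [126.6  71.3] ang -2.44 mean [381.6 -69.6  41. ] 855
glue c [ 619.1 -102.4] s [130.1  87. ] ang -3.26 mean [ 615.4 -102.9   48.9] 1293
dog c [691.5  13.6] s [22.4 24.4] ang -17.8 mean [693.   12.8  39.4] 114
fence c [668.5 220.1] s [252.   74.9] ang -2.08 mean [685.3 221.9  30.2] 1643
stop c [617.6 349.6] s [36.7 65.9] ang -3.06 mean [618.1 347.9  30.5] 294
cleat c [534.9 259.7] s [120.4  32.7] ang -7.5 mean [537.7 262.4  30. ] 411
wedge c [435.4 316.7] s [160.4  37.2] ang -13.85 mean [437.5 309.4  29.5] 491
bench c [494.9  75.1] s [149.6 129.6] ang -0.01 mean [498.1  73.4   0.8] 2081
gauge c [783.2 156.9] s [ 62.3 210.1] ang 7.4 mean [787.4 155.5  34.2] 1515
```

```bash
python3 - <<'E'
from fit import *
def line(u,v,bins,side):
    b=np.digitize(u,bins); xs=[];ys=[]
    for i in range(1,len(bins)):
        k=b==i
        if k.sum()>=3: xs.append((bins[i-1]+bins[i])/2); ys.append(np.percentile(v[k],side))
    f=np.polyfit(xs,ys,1); r=np.abs(np.polyval(f,xs)-ys); k=r<=np.percentile(r,75)
    return np.polyfit(np.array(xs)[k],np.array(ys)[k],1)
for n in ["top","scene"]:
    W=cloud(env.camera(n)); P=W[(W[...,2]>22)&(W[...,2]<40)]
    s=P[(P[:,0]>570)&(P[:,0]<725)&(P[:,1]>85)&(P[:,1]<390)]
    f=s[(s[:,1]>105)&(s[:,1]<315)&(s[:,0]>630)]
    lo=line(f[:,1],f[:,0],np.arange(105,316,8),3); hi=line(f[:,1],f[:,0],np.arange(105,316,8),97)
    t=s[(s[:,0]<650)&(s[:,1]>310)]
    sl=line(t[:,0],t[:,1],np.arange(590,650,6),3); sh=line(t[:,0],t[:,1],np.arange(590,650,6),97)
    print(n,"fence lo/hi x@y=220",np.polyval(lo,220),np.polyval(hi,220),np.degrees(np.arctan([lo[0],hi[0]])))
    print(" stop lo/hi y@x=620",np.polyval(sl,620),np.polyval(sh,620),np.degrees(np.arctan([sl[0],sh[0]])))
    a=np.mean([lo[0],hi[0]]); cx=(np.polyval(lo,220)+np.polyval(hi,220))/2; cy=(np.polyval(sl,620)+np.polyval(sh,620))/2
    th=-np.arctan(a); ex=np.array([np.cos(th),np.sin(th)]); ey=np.array([-np.sin(th),np.cos(th)])
    # fence face: points p with ex.p = ex.(cx,220)-17.5 ; stop: ey.p = ey.(620,cy)-17.5
    d1=ex@[cx,220]-17.5; d2=ey@[620,cy]-17.5
    O=np.linalg.solve(np.array([ex,ey]),[d1,d2]); print(" th",np.degrees(th),"origin",O)
    T=lambda p:np.array([ex@(np.array(p)-O),ey@(np.array(p)-O)])
    for nm,box,z0,z1 in [("blank",(400,570,-350,-160),38,54),("stone",(310,450,-150,20),32,54),("glue",(550,680,-190,-10),32,110),("dog",(660,720,-15,50),33,50),("cleat",(500,600,160,330),23,40),("wedge",(390,490,220,410),22,40)]:
        (c,sz,ang),p=rect(W,box,z0,z1); print(" ",nm,"st c",T(c).round(1)," mean",T(p.mean(0)[:2]).round(1), np.round(sz,0),"ang rel",round((ang if ang<45 else ang-90)-np.degrees(th),1), "PCA", np.round(np.degrees(np.arctan2(*np.linalg.svd(p[:,:2]-p[:,:2].mean(0),full_matrices=False)[2][0][::1])),1))
E
```

```text
top fence lo/hi x@y=220 669.1600803962258 702.4895256409393 [3.58888045 3.74158932]
 stop lo/hi y@x=620 336.18693958646514 368.9932753785478 [-3.95068909 -4.0531593 ]
 th -3.6652413995922757 origin [675.43161261 331.50340474]
  blank st c [-154.7 -597.9]  mean [-155.2 -597.2] [121. 101.] ang rel -4.3 PCA -172.3
  stone st c [-272.2 -416. ]  mean [-271.8 -415.1] [128.  69.] ang rel 0.0 PCA -176.4
  glue st c [ -27.8 -434.5]  mean [ -42.6 -433.1] [131.  84.] ang rel -0.4 PCA 4.1
  dog st c [  36.1 -314.2]  mean [  36.5 -314.1] [22. 24.] ang rel 2.6 PCA -55.1
  cleat st c [-137.   -77.4]  mean [-137.3  -77.7] [120.  30.] ang rel -7.1 PCA -169.3
  wedge st c [-232.9  -28.1]  mean [-238.8  -37.5] [161.  35.] ang rel -14.2 PCA -165.1
scene fence lo/hi x@y=220 668.8080420208789 702.3471887332552 [3.7926861 3.6581559]
 stop lo/hi y@x=620 332.9415122080604 365.5054592691721 [-3.23640991 -4.85842192]
 th -3.725426144068317 origin [675.07924883 328.10006719]
  blank st c [-154.4 -597.5]  mean [-149.5 -597.3] [121. 103.] ang rel -4.4 PCA -173.9
  stone st c [-271.9 -415.6]  mean [-266.7 -415.4] [127.  72.] ang rel 0.2 PCA -176.6
  glue st c [ -27.6 -433.7]  mean [ -31.4 -433.9] [130.  88.] ang rel -1.1 PCA -175.9
  dog st c [  36.3 -312.7]  mean [  38.2 -313.4] [22. 24.] ang rel -14.0 PCA 108.7
  cleat st c [-138.   -77.6]  mean [-135.1  -78.7] [119.  33.] ang rel -7.9 PCA -168.9
  wedge st c [-235.6  -27.3]  mean [-235.7  -33.5] [160.  36.] ang rel -12.5 PCA -166.3
```

play_rows:
  series:
    - {"delta_pos": [0.012,-0.042,0],"twist": [0,0,-0.059],"jaw": 0.06}
    - {"delta_pos": [0.012,-0.042,0],"twist": [0,0,-0.059],"jaw": 0.06}
    - {"delta_pos": [0.012,-0.042,0],"twist": [0,0,-0.059],"jaw": 0.06}
    - {"delta_pos": [0.012,-0.042,0],"twist": [0,0,-0.059],"jaw": 0.06}
    - {"delta_pos": [0.012,-0.042,0],"twist": [0,0,-0.059],"jaw": 0.06}
    - {"delta_pos": [0.012,-0.042,0],"twist": [0,0,-0.059],"jaw": 0.06}
    - {"delta_pos": [0.012,-0.042,0],"twist": [0,0,-0.059],"jaw": 0.06}
    - {"delta_pos": [0.012,-0.042,0],"twist": [0,0,-0.059],"jaw": 0.06}
    - {"delta_pos": [0.012,-0.042,0],"twist": [0,0,-0.059],"jaw": 0.06}
    - {"delta_pos": [0.012,-0.042,0],"twist": [0,0,-0.059],"jaw": 0.06}
    - {"delta_pos": [0.012,-0.042,0],"twist": [0,0,-0.059],"jaw": 0.06}
    - {"delta_pos": [0.012,-0.042,0],"twist": [0,0,-0.059],"jaw": 0.06}
    - {"delta_pos": [0.012,-0.042,0],"twist": [0,0,-0.059],"jaw": 0.06}
    - {"delta_pos": [0.012,-0.042,0],"twist": [0,0,-0.059],"jaw": 0.06}
    - {"delta_pos": [0.012,-0.042,0],"twist": [0,0,-0.059],"jaw": 0.06}
    - {"delta_pos": [0.012,-0.042,0],"twist": [0,0,-0.059],"jaw": 0.06}
    - {"delta_pos": [0.012,-0.042,0],"twist": [0,0,-0.059],"jaw": 0.06}
    - {"delta_pos": [0.012,-0.042,0],"twist": [0,0,-0.059],"jaw": 0.06}
    - {"delta_pos": [0.012,-0.042,0],"twist": [0,0,-0.059],"jaw": 0.06}
    - {"delta_pos": [0.01,-0.042,0],"twist": [0,0,-0.059],"jaw": 0.06}

```text
time_s: 3.8
ee_pos: [478.4, -346.6, 205.4]
orientation: [-0.0, 1.0, -0.031, 0.0]
ft_force: [0.5, -0.2, 0.3]
finger_gap: 0.636
```

play_rows:
  series:
    - {"delta_pos": [0,0,-0.03],"jaw": 0.06}
    - {"delta_pos": [0,0,-0.03],"jaw": 0.06}
    - {"delta_pos": [0,0,-0.03],"jaw": 0.06}
    - {"delta_pos": [0,0,-0.03],"jaw": 0.06}
    - {"delta_pos": [0,0,-0.03],"jaw": 0.06}
    - {"delta_pos": [0,0,-0.023],"jaw": 0.06}
    - {"delta_pos": [0,0,-0.01],"jaw": 0.06}
    - {"delta_pos": [0,0.006,0],"twist": [0,0,-0.003],"jaw": 0.06}
    - {"delta_pos": [0.001,0.006,0],"jaw": 0.06}
    - {"delta_pos": [0,0.004,0],"jaw": 0.06}
    - {"delta_pos": [0,0.004,0],"jaw": 0.06}
    - {"delta_pos": [0.001,0.004,0],"jaw": 0.06}
    - {"delta_pos": [0,0.004,0],"jaw": 0.06}
    - {"delta_pos": [0,0.004,0],"jaw": 0.06}
    - {"delta_pos": [0,0.004,0],"jaw": 0.06}
    - {"delta_pos": [0.001,0.006,0],"jaw": 0.06}
    - {"delta_pos": [0,0.006,0],"jaw": 0.06}
    - {"delta_pos": [0.001,0.008,0],"jaw": 0.06}
    - {"delta_pos": [0,0.008,0],"jaw": 0.06}
    - {"delta_pos": [0.001,0.008,0],"jaw": 0.06}

```text
validation failed for argument at $.se...
```

```bash
cat > st.py <<'E'
from fit import *
th=np.radians(-3.7); O=np.array([675.25,330.]); Od={"top":np.array([675.4,331.5]),"scene":np.array([675.1,328.1])}
ex=np.array([np.cos(th),np.sin(th)]); ey=np.array([-np.sin(th),np.cos(th)])
def T(p,o=O): d=np.asarray(p,float)[...,:2]-o; return np.stack([d@ex,d@ey],-1)
def top(n,sx,sy,z0,z1,save=None):
    c=env.camera(n); W=cloud(c); 
    if save: cv2.imwrite(save,c["color"][:,:,::-1])
    S=T(W,Od.get(n,O)); S=np.dstack([S,W[...,2]]); q=rect(S,(*sx,*sy),z0,z1)
    if q is None: print(n,None); return
    (cc,s,a),p=q; print(n,"st c",np.round(cc,1),"s",np.round(s,1),"rel ang",round(a if a<45 else a-90,2),"mean",p.mean(0).round(1),len(p))
def tcp():
    o=env.get_obs(); q=o["orientation"]; print("t",round(o["time_s"],2),"tcp st",T(o["ee_pos"]).round(1),"z",o["ee_pos"][2].round(1),"yaw rel",round(np.degrees(2*np.arctan2(q[2],q[1])-th),2),"F st",T(o["ft_force"],0*O).round(1),o["ft_force"][2].round(1),"gap",round(o["finger_gap"],3))
E
python3 - <<'E'
from st import *
tcp(); top("top",(-230,-70),(-700,-400),38,49); top("scene",(-230,-70),(-700,-400),38,49)
E
```

```text
t 3.8 tcp st [-152.8 -687.9] z 205.4 yaw rel 0.09 F st [ 0.5 -0.2] 0.3 gap 0.636
top st c [-154.4 -598.1] s [121.6 100.4] rel ang -4.51 mean [-154.9 -597.    44.9] 1484
scene st c [-155.6 -596.8] s [120.7 104.5] rel ang -4.5 mean [-149.6 -597.2   44.9] 1810
```

play_rows:
  series:
    - {"delta_pos": [0,0,-0.03],"twist": [0,0,0],"jaw": 0.06}
    - {"delta_pos": [0,0,-0.03],"twist": [0,0,0],"jaw": 0.06}
    - {"delta_pos": [0,0,-0.03],"twist": [0,0,0],"jaw": 0.06}
    - {"delta_pos": [0,0,-0.03],"twist": [0,0,0],"jaw": 0.06}
    - {"delta_pos": [0,0,-0.03],"twist": [0,0,0],"jaw": 0.06}
    - {"delta_pos": [0,0,-0.023],"twist": [0,0,0],"jaw": 0.06}
    - {"delta_pos": [0,0,-0.01],"twist": [0,0,0],"jaw": 0.06}
    - {"delta_pos": [0,0.006,0],"twist": [0,0,0],"jaw": 0.06}
    - {"delta_pos": [0.001,0.006,0],"twist": [0,0,0],"jaw": 0.06}
    - {"delta_pos": [0,0.004,0],"twist": [0,0,0],"jaw": 0.06}
    - {"delta_pos": [0,0.004,0],"twist": [0,0,0],"jaw": 0.06}
    - {"delta_pos": [0.001,0.004,0],"twist": [0,0,0],"jaw": 0.06}
    - {"delta_pos": [0,0.004,0],"twist": [0,0,0],"jaw": 0.06}
    - {"delta_pos": [0,0.004,0],"twist": [0,0,0],"jaw": 0.06}
    - {"delta_pos": [0,0.004,0],"twist": [0,0,0],"jaw": 0.06}
    - {"delta_pos": [0.001,0.006,0],"twist": [0,0,0],"jaw": 0.06}
    - {"delta_pos": [0,0.006,0],"twist": [0,0,0],"jaw": 0.06}
    - {"delta_pos": [0.001,0.008,0],"twist": [0,0,0],"jaw": 0.06}
    - {"delta_pos": [0,0.008,0],"twist": [0,0,0],"jaw": 0.06}
    - {"delta_pos": [0.001,0.008,0],"twist": [0,0,0],"jaw": 0.06}

```text
time_s: 6.4
ee_pos: [483.0, -272.6, 22.4]
orientation: [-0.0, 1.0, -0.03, -0.0]
ft_force: [-0.9, -4.3, 2.7]
finger_gap: 0.639
```

```bash
python3 - <<'E'
from st import *
tcp(); top("top",(-230,-70),(-700,-400),38,49); top("scene",(-230,-70),(-700,-400),38,49)
E
```

```text
t 6.4 tcp st [-152.9 -613.8] z 22.4 yaw rel 0.21 F st [-0.7 -4.4] 2.7 gap 0.639
top st c [-158.8 -544.1] s [ 99.9 121.7] rel ang 0.1 mean [-158.5 -541.5   45. ] 1461
scene st c [-159.5 -551.1] s [103.5 138.5] rel ang 0.32 mean [-153.1 -543.9   45. ] 1764
```

play_rows:
  series:
    - {"delta_pos": [0.0015,0.013,0],"twist": [0,0,0],"jaw": 0.06}
    - {"delta_pos": [0.0015,0.013,0],"twist": [0,0,0],"jaw": 0.06}
    - {"delta_pos": [0.0015,0.013,0],"twist": [0,0,0],"jaw": 0.06}
    - {"delta_pos": [0.0015,0.013,0],"twist": [0,0,0],"jaw": 0.06}
    - {"delta_pos": [0.0015,0.013,0],"twist": [0,0,0],"jaw": 0.06}
    - {"delta_pos": [0.0015,0.013,0],"twist": [0,0,0],"jaw": 0.06}
    - {"delta_pos": [0.0015,0.013,0],"twist": [0,0,0],"jaw": 0.06}
    - {"delta_pos": [0.0015,0.013,0],"twist": [0,0,0],"jaw": 0.06}

```text
time_s: 7.5
ee_pos: [495.2, -168.3, 22.4]
orientation: [-0.0, 1.0, -0.031, -0.0]
ft_force: [0.4, -1.0, -1.4]
finger_gap: 0.638
```

```bash
python3 - <<'E'
from st import *
tcp(); top("top",(-215,-84),(-580,-320),43,49,"pics/top1.png")
E
```

```text
t 7.5 tcp st [-147.5 -508.9] z 22.4 yaw rel 0.2 F st [ 0.5 -0.9] -1.4 gap 0.638
top st c [-153.5 -435.8] s [114.9  99.5] rel ang -0.01 mean [-152.6 -431.5   45.8] 1070
```

play_rows:
  series:
    - {"delta_pos": [0.0015,0.013,0],"twist": [0,0,0],"jaw": 0.06}
    - {"delta_pos": [0.0015,0.013,0],"twist": [0,0,0],"jaw": 0.06}
    - {"delta_pos": [0.0015,0.013,0],"twist": [0,0,0],"jaw": 0.06}
    - {"delta_pos": [0.0015,0.013,0],"twist": [0,0,0],"jaw": 0.06}
    - {"delta_pos": [0.001,0.013,0],"twist": [0,0,0],"jaw": 0.06}
    - {"delta_pos": [0.001,0.013,0],"twist": [0,0,0],"jaw": 0.06}
    - {"delta_pos": [0.001,0.013,0],"twist": [0,0,0],"jaw": 0.06}
    - {"delta_pos": [0.001,0.013,0],"twist": [0,0,0],"jaw": 0.06}
    - {"delta_pos": [0.001,0.013,0],"twist": [0,0,0],"jaw": 0.06}
    - {"delta_pos": [0.001,0.013,0],"twist": [0,0,0],"jaw": 0.06}
    - {"delta_pos": [0.001,0.013,0],"twist": [0,0,0],"jaw": 0.06}
    - {"delta_pos": [0.001,0.013,0],"twist": [0,0,0],"jaw": 0.06}
    - {"delta_pos": [0.001,0.013,0],"twist": [0,0,0],"jaw": 0.06}
    - {"delta_pos": [0.001,0.013,0],"twist": [0,0,0],"jaw": 0.06}
    - {"delta_pos": [0.001,0.012,0],"twist": [0,0,0],"jaw": 0.06}
    - {"delta_pos": [0.001,0.012,0],"twist": [0,0,0],"jaw": 0.06}
    - {"delta_pos": [0,0.008,0],"twist": [0,0,0],"jaw": 0.06}
    - {"delta_pos": [0,0.004,0],"twist": [0,0,0],"jaw": 0.06}
    - {"delta_pos": [0,-0.008,0],"twist": [0,0,0],"jaw": 0.06}

```text
time_s: 9.93
ee_pos: [512.8, 41.2, 22.2]
orientation: [-0.0, 1.0, -0.03, -0.0]
ft_force: [-0.2, 0.9, -0.5]
finger_gap: 0.639
```

```bash
python3 - <<'E'
from st import *
tcp(); top("top",(-215,-60),(-335,-145),43,49,"pics/top2.png")
E
```

```text
t 9.93 tcp st [-143.4 -298.6] z 22.2 yaw rel 0.25 F st [-0.3  0.9] -0.5 gap 0.639
top st c [-149.9 -205.6] s [99.7 89.6] rel ang 0.47 mean [-151.  -201.5   45.8] 786
```

play_rows:
  series:
    - {"delta_pos": [0,-0.004,0.03],"twist": [0,0,0],"jaw": 0.06}
    - {"delta_pos": [0,0,0.03],"twist": [0,0,0],"jaw": 0.065}
    - {"delta_pos": [-0.009,0.0095,0],"twist": [0,0,0.174],"jaw": 0.07}
    - {"delta_pos": [-0.009,0.0095,0],"twist": [0,0,0.174],"jaw": 0.07}
    - {"delta_pos": [-0.009,0.0095,0],"twist": [0,0,0.174],"jaw": 0.07}
    - {"delta_pos": [-0.009,0.0095,0],"twist": [0,0,0.174],"jaw": 0.07}
    - {"delta_pos": [-0.009,0.0095,0],"twist": [0,0,0.174],"jaw": 0.07}
    - {"delta_pos": [-0.009,0.0095,0],"twist": [0,0,0.174],"jaw": 0.07}
    - {"delta_pos": [-0.009,0.0095,0],"twist": [0,0,0.174],"jaw": 0.07}
    - {"delta_pos": [-0.009,0.0095,0],"twist": [0,0,0.174],"jaw": 0.07}
    - {"delta_pos": [-0.009,0.0095,0],"twist": [0,0,0.174],"jaw": 0.07}
    - {"delta_pos": [0,0,-0.03],"twist": [0,0,0],"jaw": 0.07}
    - {"delta_pos": [0,0,-0.03],"twist": [0,0,0],"jaw": 0.07}
    - {"delta_pos": [0.006,0,0],"twist": [0,0,0],"jaw": 0.07}

```text
time_s: 11.72
ee_pos: [437.0, 121.8, 21.1]
orientation: [-0.001, 0.73, 0.683, -0.002]
ft_force: [0.0, 0.1, 0.2]
finger_gap: 0.743
```

```bash
python3 - <<'E'
from st import *
tcp(); top("top",(-215,-60),(-335,-145),43,49,"pics/top3.png")
E
```

```text
t 11.72 tcp st [-224.3 -223.1] z 21.1 yaw rel 89.9 F st [-0.   0.1] 0.2 gap 0.743
top st c [-142.9 -220.4] s [ 86.2 119.6] rel ang 0.5 mean [-137.7 -217.    45.8] 859
```

View pics/top3.png

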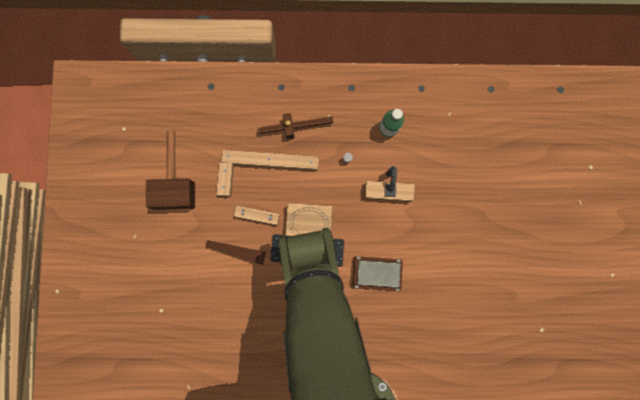

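play_rows:
  series:
    - {"delta_pos": [0.01,-0.0006,0],"twist": [0,0,0],"jaw": 0.07}
    - {"delta_pos": [0.004,-0.0003,0],"twist": [0,0,0],"jaw": 0.07}
    - {"delta_pos": [0.004,-0.0003,0],"twist": [0,0,0],"jaw": 0.07}
    - {"delta_pos": [0.004,-0.0003,0],"twist": [0,0,0],"jaw": 0.07}
    - {"delta_pos": [0.008,-0.0005,0],"twist": [0,0,0],"jaw": 0.07}
    - {"delta_pos": [0.008,-0.0005,0],"twist": [0,0,0],"jaw": 0.07}
    - {"delta_pos": [0.008,-0.0005,0],"twist": [0,0,0],"jaw": 0.07}
    - {"delta_pos": [0.008,-0.0005,0],"twist": [0,0,0],"jaw": 0.07}
    - {"delta_pos": [0.008,-0.0005,0],"twist": [0,0,0],"jaw": 0.07}
    - {"delta_pos": [0.008,-0.0005,0],"twist": [0,0,0],"jaw": 0.07}
    - {"delta_pos": [0.008,-0.0005,0],"twist": [0,0,0],"jaw": 0.07}
    - {"delta_pos": [0.008,-0.0005,0],"twist": [0,0,0],"jaw": 0.07}
    - {"delta_pos": [0.008,-0.0005,0],"twist": [0,0,0],"jaw": 0.07}
    - {"delta_pos": [0.008,-0.0005,0],"twist": [0,0,0],"jaw": 0.07}
    - {"delta_pos": [0.004,-0.0003,0],"twist": [0,0,0],"jaw": 0.07}

```text
time_s: 13.65
ee_pos: [544.6, 115.4, 22.4]
orientation: [0.0, 0.73, 0.683, 0.0]
ft_force: [-4.4, 0.6, 3.6]
finger_gap: 0.747
```

```bash
python3 - <<'E'
from st import *
tcp(); top("top",(-140,-5),(-305,-143),42,49,"pics/top4.png");top("scene",(-140,-5),(-305,-143),42,49)
E
```

```text
t 13.65 tcp st [-116.5 -222.6] z 22.4 yaw rel 89.93 F st [-4.5  0.3] 3.6 gap 0.747
top st c [ -28.7 -220.1] s [ 49.4 119.1] rel ang 3.73 mean [ -26.6 -213.2   45.4] 484
scene st c [ -65.5 -219.6] s [119.6 120.6] rel ang 0.15 mean [ -54.4 -221.2   45.6] 1701
```

play_rows:
  series:
    - {"delta_pos": [0.002,-0.0001,0],"twist": [0,0,0],"jaw": 0.07}
    - {"delta_pos": [0.002,-0.0001,0],"twist": [0,0,0],"jaw": 0.07}
    - {"delta_pos": [0.001,-0.0001,0],"twist": [0,0,0],"jaw": 0.07}
    - {"delta_pos": [0.001,0,0],"twist": [0,0,0],"jaw": 0.07}
    - {"delta_pos": [0.001,-0.0001,0],"twist": [0,0,0],"jaw": 0.07}

```text
time_s: 14.38
ee_pos: [551.1, 115.1, 22.3]
orientation: [-0.0, 0.73, 0.683, -0.0]
ft_force: [-1.4, 1.3, -1.7]
finger_gap: 0.749
```

play_rows:
  series:
    - {"delta_pos": [0.001,0,0],"twist": [0,0,0],"jaw": 0.07}
    - {"delta_pos": [0,0,0],"twist": [0,0,0],"jaw": 0.07}

```text
time_s: 14.62
ee_pos: [551.6, 115.0, 22.4]
orientation: [-0.0, 0.73, 0.683, -0.001]
ft_force: [-5.9, -0.8, 2.0]
finger_gap: 0.743
```

play_rows:
  series:
    - {"delta_pos": [0.001,0,0],"twist": [0,0,0],"jaw": 0.07}
    - {"delta_pos": [0,0,0],"twist": [0,0,0],"jaw": 0.07}

```text
time_s: 14.88
ee_pos: [551.6, 115.0, 22.3]
orientation: [-0.001, 0.73, 0.684, -0.002]
ft_force: [-14.4, -1.5, 7.9]
finger_gap: 0.743
```

play_rows:
  series:
    - {"delta_pos": [-0.011,0.0007,0],"twist": [0,0,0],"jaw": 0.07}
    - {"delta_pos": [0,0,0.03],"twist": [0,0,0],"jaw": 0.07}
    - {"delta_pos": [0,0,0.03],"twist": [0,0,0],"jaw": 0.065}
    - {"delta_pos": [0.007,-0.01,0],"twist": [0,0,-0.1743],"jaw": 0.06}
    - {"delta_pos": [0.007,-0.01,0],"twist": [0,0,-0.1743],"jaw": 0.06}
    - {"delta_pos": [0.007,-0.01,0],"twist": [0,0,-0.1743],"jaw": 0.06}
    - {"delta_pos": [0.007,-0.01,0],"twist": [0,0,-0.1743],"jaw": 0.06}
    - {"delta_pos": [0.007,-0.01,0],"twist": [0,0,-0.1743],"jaw": 0.06}
    - {"delta_pos": [0.007,-0.01,0],"twist": [0,0,-0.1743],"jaw": 0.06}
    - {"delta_pos": [0.007,-0.01,0],"twist": [0,0,-0.1743],"jaw": 0.06}
    - {"delta_pos": [0.007,-0.01,0],"twist": [0,0,-0.1743],"jaw": 0.06}
    - {"delta_pos": [0.007,-0.01,0],"twist": [0,0,-0.1743],"jaw": 0.06}

```text
time_s: 16.38
ee_pos: [605.5, 25.5, 82.7]
orientation: [0.0, 0.999, -0.035, 0.001]
ft_force: [0.2, 0.1, 1.0]
finger_gap: 0.641
```

```bash
python3 - <<'E'
from st import *
tcp(); top("top",(-140,-5),(-305,-143),42,49,"pics/top5.png");top("scene",(-140,-5),(-305,-143),42,49)
E
```

```text
t 16.38 tcp st [ -50.  -308.3] z 82.7 yaw rel -0.28 F st [0.2 0.1] 1.0 gap 0.641
top st c [ -52.4 -211.7] s [102.3  94.8] rel ang -0.06 mean [ -54.2 -210.1   45.5] 985
scene st c [ -53.6 -220.2] s [ 97.  119.4] rel ang 0.06 mean [ -50.7 -221.2   45.7] 1574
```

play_rows:
  series:
    - {"delta_pos": [0,0,-0.03],"twist": [0,0,0.005],"jaw": 0.06}
    - {"delta_pos": [0,0,-0.03],"twist": [0,0,0],"jaw": 0.06}
    - {"delta_pos": [0.0008,0.012,0],"twist": [0,0,0],"jaw": 0.06}
    - {"delta_pos": [0.0003,0.004,0],"twist": [0,0,0],"jaw": 0.06}
    - {"delta_pos": [0.0003,0.004,0],"twist": [0,0,0],"jaw": 0.06}
    - {"delta_pos": [0.0003,0.004,0],"twist": [0,0,0],"jaw": 0.06}
    - {"delta_pos": [0.0007,0.01,0],"twist": [0,0,0],"jaw": 0.06}
    - {"delta_pos": [0.0007,0.01,0],"twist": [0,0,0],"jaw": 0.06}
    - {"delta_pos": [0.0007,0.01,0],"twist": [0,0,0],"jaw": 0.06}
    - {"delta_pos": [0.0007,0.01,0],"twist": [0,0,0],"jaw": 0.06}
    - {"delta_pos": [0.0006,0.01,0],"twist": [0,0,0],"jaw": 0.06}
    - {"delta_pos": [0.0006,0.01,0],"twist": [0,0,0],"jaw": 0.06}

```text
time_s: 17.98
ee_pos: [611.2, 109.7, 23.6]
orientation: [0.0, 1.0, -0.029, 0.001]
ft_force: [-1.8, -4.9, 3.3]
finger_gap: 0.641
```

```bash
python3 - <<'E'
from st import *
tcp(); top("top",(-112,-5),(-305,-43),42,49);top("scene",(-112,-5),(-305,-43),42,49)
E
```

```text
t 17.98 tcp st [ -49.7 -224. ] z 23.6 yaw rel 0.36 F st [-1.5 -5. ] 3.3 gap 0.641
top st c [ -52.7 -127.9] s [95.2 70.6] rel ang 2.97 mean [ -56.9 -125.9   45.4] 618
scene st c [ -52.8 -161.2] s [ 95.2 139. ] rel ang 0.42 mean [ -38.8 -141.7   45.8] 995
```

play_rows:
  series:
    - {"delta_pos": [0.0007,0.01,0],"twist": [0,0,-0.003],"jaw": 0.06}
    - {"delta_pos": [0.0007,0.01,0],"twist": [0,0,0],"jaw": 0.06}
    - {"delta_pos": [0.0006,0.01,0],"twist": [0,0,0],"jaw": 0.06}
    - {"delta_pos": [0.0007,0.01,0],"twist": [0,0,0],"jaw": 0.06}
    - {"delta_pos": [0.0006,0.01,0],"twist": [0,0,0],"jaw": 0.06}
    - {"delta_pos": [0.0007,0.01,0],"twist": [0,0,0],"jaw": 0.06}
    - {"delta_pos": [0.0006,0.01,0],"twist": [0,0,0],"jaw": 0.06}
    - {"delta_pos": [0.0005,0.008,0],"twist": [0,0,0],"jaw": 0.06}
    - {"delta_pos": [0.0003,0.004,0],"twist": [0,0,0],"jaw": 0.06}
    - {"delta_pos": [0.0002,0.003,0],"twist": [0,0,0],"jaw": 0.06}

```text
time_s: 19.32
ee_pos: [616.7, 194.6, 22.9]
orientation: [0.0, 1.0, -0.031, 0.0]
ft_force: [-0.4, -4.5, 4.0]
finger_gap: 0.637
```

```bash
python3 - <<'E'
from st import *
tcp(); top("top",(-112,20),(-200,20),42,49,"pics/top6.png");top("scene",(-112,20),(-200,20),42,49,"pics/sc6.png")
a=cv2.imread("pics/top6.png")[120:250,180:360]; b=cv2.imread("pics/sc6.png")[130:320,280:520]
b=cv2.resize(b,None,fx=2,fy=2); a=cv2.resize(a,None,fx=1.6,fy=1.6); 
c=np.zeros((max(a.shape[0],b.shape[0]),a.shape[1]+b.shape[1],3),np.uint8); c[:a.shape[0],:a.shape[1]]=a; c[:b.shape[0],a.shape[1]:]=b; cv2.imwrite("pics/v6.png",c); print(c.shape)
E
```

```text
t 19.32 tcp st [ -49.7 -138.9] z 22.9 yaw rel 0.16 F st [-0.1 -4.5] 4.0 gap 0.637
top st c [-50.3 -37.5] s [99.2 57.3] rel ang 0.3 mean [-56.3 -31.5  45.4] 450
scene st c [-49.8 -77.8] s [101.4 140.4] rel ang 1.08 mean [-30.1 -59.4  45.8] 917
(380, 768, 3)
```

View pics/v6.png

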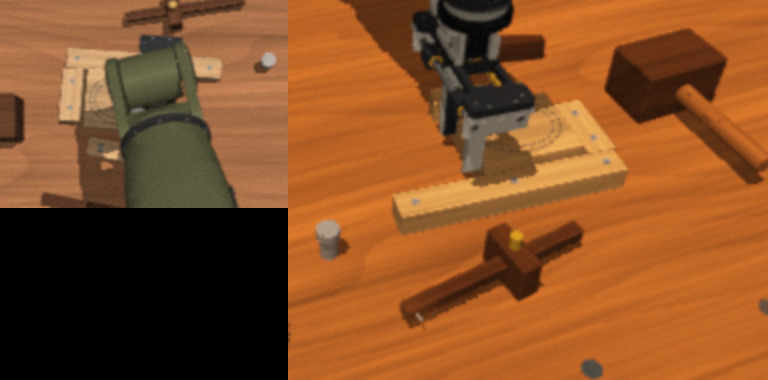

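The blank lies between the fence and the cleat, a little short of the stop (top crop px 85–110, 90). I'll creep up to it.

play_rows:
  series:
    - {"delta_pos": [0.0001,0.002,0],"twist": [0,0,0],"jaw": 0.06}
    - {"delta_pos": [0.0001,0.002,0],"twist": [0,0,0],"jaw": 0.06}
    - {"delta_pos": [0.0002,0.002,0],"twist": [0,0,0],"jaw": 0.06}
    - {"delta_pos": [0.0001,0.001,0],"twist": [0,0,0],"jaw": 0.06}
    - {"delta_pos": [0,0.001,0],"twist": [0,0,0],"jaw": 0.06}

```text
time_s: 20.05
ee_pos: [616.9, 202.8, 22.4]
orientation: [0.0, 1.0, -0.031, -0.0]
ft_force: [-0.9, -4.1, 4.6]
finger_gap: 0.635
```

play_rows:
  series:
    - {"delta_pos": [0.0001,0.001,0],"twist": [0,0,0],"jaw": 0.06}
    - {"delta_pos": [0,0.001,0],"twist": [0,0,0],"jaw": 0.06}

```text
time_s: 20.3
ee_pos: [617.0, 204.2, 22.4]
orientation: [0.001, 1.0, -0.031, -0.0]
ft_force: [-1.7, -13.1, 5.9]
finger_gap: 0.641
```

play_rows:
  series:
    - {"delta_pos": [0.0001,0.001,0],"twist": [0,0,0],"jaw": 0.06}
    - {"delta_pos": [0,0.0005,0],"twist": [0,0,0],"jaw": 0.06}

```text
time_s: 20.55
ee_pos: [617.0, 204.2, 22.5]
orientation: [0.002, 1.0, -0.031, -0.001]
ft_force: [-4.4, -20.8, 9.0]
finger_gap: 0.641
```

play_rows:
  series:
    - {"delta_pos": [0,-0.002,0],"twist": [0,0,0],"jaw": 0.06}
    - {"delta_pos": [-0.001,-0.015,0],"twist": [0,0,0],"jaw": 0.06}
    - {"delta_pos": [0,0,0.03],"twist": [0,0,0],"jaw": 0.06}
    - {"delta_pos": [0,0,0.045],"twist": [0,0,0],"jaw": 0.06}
    - {"delta_pos": [-0.028,0.011,0.02],"twist": [0,0,-0.034],"jaw": 0.06}
    - {"delta_pos": [-0.028,0.011,0.02],"twist": [0,0,-0.034],"jaw": 0.06}
    - {"delta_pos": [-0.028,0.011,0.02],"twist": [0,0,-0.034],"jaw": 0.06}
    - {"delta_pos": [-0.028,0.011,0.02],"twist": [0,0,-0.034],"jaw": 0.06}
    - {"delta_pos": [-0.028,0.011,0.02],"twist": [0,0,-0.034],"jaw": 0.06}
    - {"delta_pos": [-0.028,0.011,0.02],"twist": [0,0,-0.034],"jaw": 0.06}
    - {"delta_pos": [-0.028,0.009,0],"twist": [0,0,-0.034],"jaw": 0.06}

```text
time_s: 21.92
ee_pos: [419.5, 264.7, 218.6]
orientation: [-0.001, 0.989, -0.15, 0.001]
ft_force: [0.3, 0.5, 0.3]
finger_gap: 0.643
```

```bash
cat > look.py <<'E'
from st import *
import sys
tcp()
c=env.camera("wrist"); cv2.imwrite(sys.argv[1],c["color"][:,:,::-1]); W=cloud(c); S=np.dstack([T(W),W[...,2]])
def wfit(S,box,name):
    q=rect(S,box,20,38)
    if q is None: print(name,None);return
    p=q[1][:,:2]; u=np.linalg.svd(p-p.mean(0),full_matrices=False)[2][0]; u*=np.sign(u[1])
    # edges: iterative: project, per-bin extremes
    n=np.array([u[1],-u[0]]); a=(p-p.mean(0))@u; b=(p-p.mean(0))@n
    bins=np.arange(a.min()+8,a.max()-8,6); k=np.digitize(a,bins); hi=[];lo=[];m=[]
    for i in range(1,len(bins)):
        if (k==i).sum()>4: m.append((bins[i]+bins[i-1])/2); hi.append(np.percentile(b[k==i],98)); lo.append(np.percentile(b[k==i],2))
    H=np.polyfit(m,hi,1);L=np.polyfit(m,lo,1)
    ang=np.degrees(np.arctan2(u[1],u[0]))-90+np.degrees(np.arctan(-H[0])) # straight face dir rel station y (CCW+)
    w=p.mean(0)
    print(name,"straight ang",round(ang,2),"slope ang",round(np.degrees(np.arctan2(u[1],u[0]))-90+np.degrees(np.arctan(-L[0])),2),"len",round(np.ptp(a),1),"ends",(w+u*a.max()).round(1),(w+u*a.min()).round(1),"widths",np.round(np.polyval(H,[a.min(),a.max()])-np.polyval(L,[a.min(),a.max()]),1),"+x face pt@mid",(w+u*(a.max()+a.min())/2+n*np.polyval(H,(a.max()+a.min())/2)).round(1))
wfit(S,(-300,-180,-180,60),"wedge wrist")
for n in ["top","scene"]:
    c=env.camera(n); W=cloud(c); S2=np.dstack([T(W,Od[n]),W[...,2]]); wfit(S2,(-300,-180,-180,60),"wedge "+n)
    q=rect(S2,(-112,20,-200,20),41,49)
    if q: print(n,"blank",np.round(q[0][0],1),np.round(q[0][1],1),q[0][2], "min/max",np.percentile(q[1],[1],axis=0).round(1),np.percentile(q[1],[99],axis=0).round(1))
    cv2.imwrite("pics/%s_l.png"%n,c["color"][:,:,::-1])
E
python3 look.py pics/w7.png
```

```text
t 21.93 tcp st [-251.   -81.7] z 218.6 yaw rel -13.53 F st [0.3 0.5] 0.3 gap 0.643
wedge wrist straight ang -7.53 slope ang -14.68 len 160.2 ends [-221.3   48.4] [-252.  -108.9] widths [34.7 14.6] +x face pt@mid [-224.6  -32.6]
wedge top straight ang -13.79 slope ang 30.86 len 29.5 ends [-224.2   52.4] [-217.6   23.6] widths [-0.6 23.8] +x face pt@mid [-214.9   39.4]
top blank [-50.2 -59.7] [100.5 120.2] 0.2748818099498749 min/max [[ -98.9 -118.2   41.2]] [[-1.  -1.1 48.9]]
wedge scene straight ang -7.48 slope ang -12.47 len 160.8 ends [-220.5   51.7] [-248.  -106.7] widths [32.6 18.5] +x face pt@mid [-224.7  -29.1]
scene blank [-50.9 -58.5] [101.8 121.4] 0.40246492624282837 min/max [[ -99.8 -118.4   41.5]] [[-1.2 -0.7 48.1]]
```

View pics/w7.png

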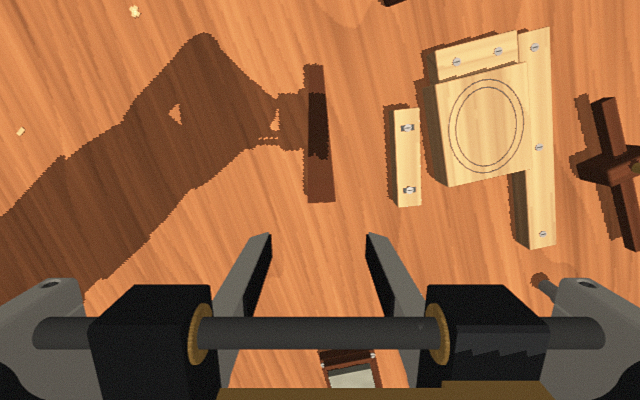

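play_rows:
  series:
    - {"delta_pos": [0.0045,0.0005,-0.03],"twist": [0,0,0.044],"jaw": 0.06}
    - {"delta_pos": [0,0,-0.04],"twist": [0,0,0],"jaw": 0.06}
    - {"delta_pos": [0,0,-0.04],"twist": [0,0,0],"jaw": 0.06}
    - {"delta_pos": [0,0,-0.04],"twist": [0,0,0],"jaw": 0.06}
    - {"delta_pos": [0,0,-0.03],"twist": [0,0,0],"jaw": 0.06}
    - {"delta_pos": [0,0,-0.02],"twist": [0,0,0],"jaw": 0.06}
    - {"delta_pos": [0,0,-0.0136],"twist": [0,0,0],"jaw": 0.06}
    - {"delta_pos": [0,0,0],"twist": [0,0,0],"jaw": 0.02}
    - {"delta_pos": [0,0,0],"twist": [0,0,0],"jaw": 0.02}
    - {"delta_pos": [0,0,0],"twist": [0,0,0],"jaw": 0.02}
    - {"delta_pos": [0,0,0],"twist": [0,0,0],"jaw": 0.02}

```text
time_s: 23.45
ee_pos: [425.0, 265.0, 4.6]
orientation: [-0.0, 0.992, -0.127, 0.0]
ft_force: [-0.9, -0.3, 5.4]
finger_gap: 0.354
```

play_rows:
  series:
    - {"delta_pos": [0,0,0.03],"twist": [0,0,0],"jaw": 0.02}
    - {"delta_pos": [0,0,0.04],"twist": [0,0,0],"jaw": 0.02}
    - {"delta_pos": [0.0117,-0.0162,0],"twist": [0,0,0.0128],"jaw": 0.02}
    - {"delta_pos": [0.0117,-0.0162,0],"twist": [0,0,0.0128],"jaw": 0.02}
    - {"delta_pos": [0.0117,-0.0162,0],"twist": [0,0,0.0128],"jaw": 0.02}
    - {"delta_pos": [0.0117,-0.0162,0],"twist": [0,0,0.0128],"jaw": 0.02}
    - {"delta_pos": [0.0117,-0.0162,0],"twist": [0,0,0.0128],"jaw": 0.02}
    - {"delta_pos": [0.0117,-0.0162,0],"twist": [0,0,0.0128],"jaw": 0.02}
    - {"delta_pos": [0.0117,-0.0162,0],"twist": [0,0,0.0128],"jaw": 0.02}
    - {"delta_pos": [0.0117,-0.0162,0],"twist": [0,0,0.0128],"jaw": 0.02}
    - {"delta_pos": [0.0117,-0.0162,0],"twist": [0,0,0.0128],"jaw": 0.02}
    - {"delta_pos": [0.0117,-0.0162,0],"twist": [0,0,0.0128],"jaw": 0.02}

```text
time_s: 24.95
ee_pos: [541.9, 102.3, 73.9]
orientation: [0.0, 0.998, -0.064, 0.0]
ft_force: [0.5, -0.0, -1.3]
finger_gap: 0.354
```

```bash
python3 - <<'E'
from st import *
tcp()
c=env.camera("wrist"); cv2.imwrite("pics/w8.png",c["color"][:,:,::-1]); W=cloud(c); S=np.dstack([T(W),W[...,2]])
g=lambda x0,x1,y0,y1,z0,z1:S[(S[...,0]>x0)&(S[...,0]<x1)&(S[...,1]>y0)&(S[...,1]<y1)&(S[...,2]>z0)&(S[...,2]<z1)]
for y in range(-215,-95,15):
    p=g(-160,-80,y,y+15,80,110)
    if len(p)>5: print("wedge y",y+7.5,"x",np.percentile(p[:,0],[2,98]).round(1),"z",p[:,2].mean().round(1))
p=g(-160,-80,-260,-60,80,110); print("thin end y",np.percentile(p[:,1],99.5) if len(p) else None)
for y in range(-140,-20,20):
    p=g(-170,-110,y,y+20,24,36); q=g(-112,-20,y,y+20,40,52)
    print("y",y+10,"cleat x",np.percentile(p[:,0],[2,98]).round(1) if len(p)>5 else None,"blank x lo",np.percentile(q[:,0],1).round(1) if len(q)>5 else None)
q=g(-112,15,-150,10,41,52); print("blank y",np.percentile(q[:,1],[1,99]))
E
```

```text
t 24.95 tcp st [-118.3 -235.9] z 73.9 yaw rel -3.58 F st [0.5 0. ] -1.3 gap 0.354
wedge y -207.5 x [-130.2 -102.7] z 98.1
wedge y -192.5 x [-128.9 -102.9] z 98.0
wedge y -177.5 x [-127.2 -103.1] z 98.0
wedge y -162.5 x [-125.8 -103.3] z 98.0
wedge y -147.5 x [-124.1 -103.6] z 98.0
wedge y -132.5 x [-122.5 -103.8] z 98.0
wedge y -117.5 x [-121.1 -104.1] z 97.9
wedge y -102.5 x [-120.  -104.6] z 97.8
thin end y -109.61125863575246
y -130 cleat x [-157.  -128.9] blank x lo -98.6
y -110 cleat x [-154.6 -126.8] blank x lo -99.1
y -90 cleat x [-152.4 -124.8] blank x lo -99.2
y -70 cleat x None blank x lo None
y -50 cleat x None blank x lo None
y -30 cleat x None blank x lo None
blank y [-122.32968998  -93.77122351]
```

View pics/w8.png

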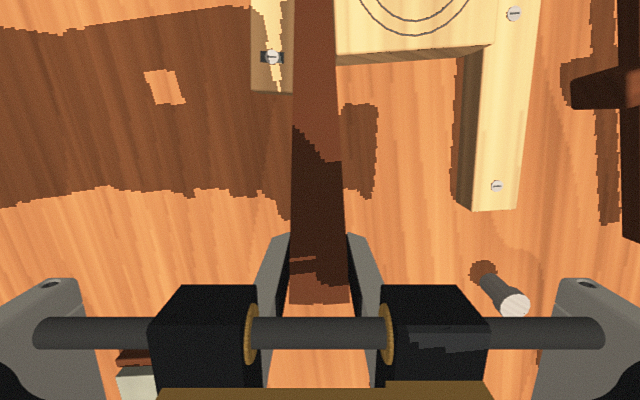

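The wedge is level in the grip above the mouth between the cleat end (270,80) and the blank (335,60), with about 4–6 mm free on each side. I'll lower it there.

play_rows:
  series:
    - {"delta_pos": [0,0,-0.025],"twist": [0,0,-0.015],"jaw": 0.02}
    - {"delta_pos": [0,0,-0.02],"twist": [0,0,0],"jaw": 0.02}
    - {"delta_pos": [0,0,-0.012],"twist": [0,0,0],"jaw": 0.02}
    - {"delta_pos": [0,0,-0.006],"twist": [0,0,0],"jaw": 0.02}
    - {"delta_pos": [0,0,-0.004],"twist": [0,0,0],"jaw": 0.02}
    - {"delta_pos": [0,0,-0.0015],"twist": [0,0,0],"jaw": 0.02}

```text
time_s: 25.75
ee_pos: [541.8, 102.9, 5.6]
orientation: [-0.0, 0.997, -0.071, 0.0]
ft_force: [-0.3, 0.5, -0.6]
finger_gap: 0.354
```

play_rows:
  series:
    - {"delta_pos": [0.0005,0.006,-0.0005],"twist": [0,0,0],"jaw": 0.02}
    - {"delta_pos": [0.0005,0.008,0],"twist": [0,0,0],"jaw": 0.02}
    - {"delta_pos": [0.0005,0.008,0],"twist": [0,0,0],"jaw": 0.02}
    - {"delta_pos": [0.0005,0.008,0],"twist": [0,0,0],"jaw": 0.02}
    - {"delta_pos": [0.0005,0.006,0],"twist": [0,0,0],"jaw": 0.02}
    - {"delta_pos": [0.0004,0.005,0],"twist": [0,0,0],"jaw": 0.02}

```text
time_s: 26.5
ee_pos: [544.5, 144.3, 4.8]
orientation: [0.0, 0.997, -0.071, -0.0]
ft_force: [-0.2, -0.1, -1.1]
finger_gap: 0.352
```

play_rows:
  series:
    - {"delta_pos": [0.0003,0.004,0],"twist": [0,0,0],"jaw": 0.02}
    - {"delta_pos": [0.0002,0.003,0],"twist": [0,0,0],"jaw": 0.02}
    - {"delta_pos": [0.0002,0.003,0],"twist": [0,0,0],"jaw": 0.02}

```text
time_s: 26.88
ee_pos: [545.2, 153.9, 4.8]
orientation: [0.0, 0.997, -0.071, -0.0]
ft_force: [-0.2, 0.1, -0.5]
finger_gap: 0.353
```

play_rows:
  series:
    - {"delta_pos": [0,0,0],"twist": [0,0,0],"jaw": 0.045}
    - {"delta_pos": [0,0,0],"twist": [0,0,0],"jaw": 0.05}
    - {"delta_pos": [0,0,0],"twist": [0,0,0],"jaw": 0.05}
    - {"delta_pos": [0,0,0.02],"twist": [0,0,0],"jaw": 0.05}
    - {"delta_pos": [0,0,0.03],"twist": [0,0,0],"jaw": 0.05}
    - {"delta_pos": [-0.001,-0.018,0],"twist": [0,0,0.026],"jaw": 0.03}
    - {"delta_pos": [-0.001,-0.018,0],"twist": [0,0,0.026],"jaw": 0}
    - {"delta_pos": [-0.002,-0.018,0],"twist": [0,0,0.026],"jaw": 0}
    - {"delta_pos": [0,0,0],"twist": [0,0,0],"jaw": 0}
    - {"delta_pos": [0,0,0],"twist": [0,0,0],"jaw": 0}

```text
time_s: 28.12
ee_pos: [541.3, 100.2, 54.9]
orientation: [-0.0, 0.999, -0.033, 0.0]
ft_force: [-0.0, 0.7, 0.0]
finger_gap: 0.037
```

```bash
python3 - <<'E'
from st import *
tcp()
c=env.camera("wrist"); cv2.imwrite("pics/w9.png",c["color"][:,:,::-1]); W=cloud(c); S=np.dstack([T(W),W[...,2]])
g=lambda x0,x1,y0,y1,z0,z1:S[(S[...,0]>x0)&(S[...,0]<x1)&(S[...,1]>y0)&(S[...,1]<y1)&(S[...,2]>z0)&(S[...,2]<z1)]
for y in range(-225,-135,15):
    p=g(-160,-80,y,y+15,22,36)
    if len(p)>5: print("wedge y",y+7.5,"x",np.percentile(p[:,0],[2,98]).round(1),"z",p[:,2].mean().round(1))
p=g(-150,-90,-260,-142,24,36); print("butt y",np.percentile(p[:,1],0.5) if len(p) else None)
q=g(-112,15,-150,10,41,52); print("blank y",np.percentile(q[:,1],[1]),"x",np.percentile(q[:,0],[1,99]))
E
```

```text
t 28.12 tcp st [-118.8 -237.9] z 54.9 yaw rel -0.04 F st [-0.1  0.7] 0.0 gap 0.037
wedge y -217.5 x [-135.5 -102.1] z 28.8
wedge y -202.5 x [-135.6 -102.5] z 28.8
wedge y -187.5 x [-133.8 -102.2] z 28.8
wedge y -172.5 x [-132.  -102.1] z 28.9
wedge y -157.5 x [-130.1 -102.2] z 28.8
wedge y -142.5 x [-155.9 -102.5] z 28.7
butt y -211.70964460867273
blank y [-122.42414857] x [-98.82037035  -1.65324262]
```

View pics/w9.png

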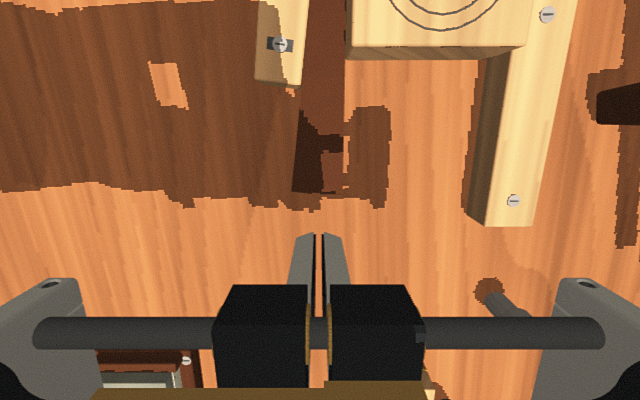

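The wedge lies straight in the slot with its butt at (320,192), and the shut fingers are behind it. Next I push along it, watching the force.

play_rows:
  series:
    - {"delta_pos": [0,0,-0.025],"twist": [0,0,0],"jaw": 0}
    - {"delta_pos": [0,0,-0.017],"twist": [0,0,0],"jaw": 0}
    - {"delta_pos": [0.0005,0.008,0],"twist": [0,0,0],"jaw": 0}
    - {"delta_pos": [0.0003,0.004,0],"twist": [0,0,0],"jaw": 0}
    - {"delta_pos": [0.0003,0.004,0],"twist": [0,0,0],"jaw": 0}
    - {"delta_pos": [0.0002,0.003,0],"twist": [0,0,0],"jaw": 0}
    - {"delta_pos": [0.0002,0.003,0],"twist": [0,0,0],"jaw": 0}
    - {"delta_pos": [0.0002,0.003,0],"twist": [0,0,0],"jaw": 0}

```text
time_s: 29.18
ee_pos: [543.0, 124.9, 12.9]
orientation: [0.0, 0.999, -0.032, 0.0]
ft_force: [-0.6, -0.0, 0.2]
finger_gap: 0.004
```

play_rows:
  series:
    - {"delta_pos": [0.0002,0.003,0],"twist": [0,0,0],"jaw": 0}
    - {"delta_pos": [0.0002,0.003,0],"twist": [0,0,0],"jaw": 0}

```text
time_s: 29.42
ee_pos: [543.3, 131.0, 12.8]
orientation: [0.0, 0.999, -0.032, -0.0]
ft_force: [1.1, -0.0, -0.5]
finger_gap: 0.006
```

play_rows:
  series:
    - {"delta_pos": [0.0001,0.002,0],"twist": [0,0,0],"jaw": 0}
    - {"delta_pos": [0.0001,0.002,0],"twist": [0,0,0],"jaw": 0}

```text
time_s: 29.68
ee_pos: [543.5, 134.9, 12.8]
orientation: [0.0, 0.999, -0.032, -0.0]
ft_force: [0.4, -0.6, -0.6]
finger_gap: 0.004
```

play_rows:
  series:
    - {"delta_pos": [0.0001,0.002,0],"twist": [0,0,0],"jaw": 0}
    - {"delta_pos": [0.0001,0.001,0],"twist": [0,0,0],"jaw": 0}

```text
time_s: 29.92
ee_pos: [543.7, 137.9, 12.8]
orientation: [-0.0, 0.999, -0.032, -0.0]
ft_force: [0.1, 0.2, -0.3]
finger_gap: 0.006
```

play_rows:
  series:
    - {"delta_pos": [0.0001,0.001,0],"twist": [0,0,0],"jaw": 0}
    - {"delta_pos": [0,0.001,0],"twist": [0,0,0],"jaw": 0}

```text
time_s: 30.18
ee_pos: [543.9, 139.7, 12.8]
orientation: [0.0, 0.999, -0.032, 0.0]
ft_force: [1.5, -3.1, 0.9]
finger_gap: 0.004
```

play_rows:
  series:
    - {"delta_pos": [0.0001,0.001,0],"twist": [0,0,0],"jaw": 0}
    - {"delta_pos": [0.0001,0.001,0],"twist": [0,0,0],"jaw": 0}

```text
time_s: 30.42
ee_pos: [544.2, 141.5, 12.9]
orientation: [0.0, 0.999, -0.032, 0.0]
ft_force: [2.0, -4.5, -0.7]
finger_gap: 0.003
```

play_rows:
  series:
    - {"delta_pos": [0.0001,0.001,0],"twist": [0,0,0],"jaw": 0}
    - {"delta_pos": [0,0,0],"twist": [0,0,0],"jaw": 0}

```text
time_s: 30.68
ee_pos: [544.2, 142.1, 12.9]
orientation: [0.001, 0.999, -0.032, 0.0]
ft_force: [1.2, -8.7, 0.9]
finger_gap: 0.004
```

play_rows:
  series:
    - {"delta_pos": [0.0001,0.001,0],"twist": [0,0,0],"jaw": 0}
    - {"delta_pos": [0,0,0],"twist": [0,0,0],"jaw": 0}

```text
time_s: 30.92
ee_pos: [544.3, 142.2, 12.9]
orientation: [0.001, 0.999, -0.033, -0.0]
ft_force: [-0.0, -15.4, 2.9]
finger_gap: 0.003
```

play_rows:
  series:
    - {"delta_pos": [0,0.0005,0],"twist": [0,0,0],"jaw": 0}
    - {"delta_pos": [0,0,0],"twist": [0,0,0],"jaw": 0}

```text
time_s: 31.18
ee_pos: [544.3, 142.2, 12.9]
orientation: [0.001, 0.999, -0.033, -0.0]
ft_force: [0.4, -19.0, 3.3]
finger_gap: 0.004
```

play_rows:
  series:
    - {"delta_pos": [0,-0.002,0],"twist": [0,0,0],"jaw": 0}
    - {"delta_pos": [-0.001,-0.016,0],"twist": [0,0,0],"jaw": 0}
    - {"delta_pos": [0,0,0.04],"twist": [0,0,0],"jaw": 0}
    - {"delta_pos": [-0.01,-0.02,0.05],"twist": [0,0,0],"jaw": 0}
    - {"delta_pos": [-0.02,-0.02,0.05],"twist": [0,0,0],"jaw": 0}
    - {"delta_pos": [-0.04,-0.02,0.04],"twist": [0,0,0],"jaw": 0}
    - {"delta_pos": [-0.04,-0.02,0],"twist": [0,0,0],"jaw": 0}
    - {"delta_pos": [0,0,0],"twist": [0,0,0],"jaw": 0}

```text
time_s: 32.17
ee_pos: [431.6, 45.3, 193.5]
orientation: [-0.0, 0.999, -0.033, 0.001]
ft_force: [0.6, -0.4, -0.3]
finger_gap: 0.0
```

```bash
python3 - <<'E'
from st import *
tcp()
for n in ["top","scene"]:
    top(n,(-112,20),(-200,20),41,49,f"pics/{n}10.png")
    W=cloud(env.camera(n)); show(W,"gauge",(730,830,30,280),10,80); show(W,"bottle",(730,840,-150,-50),80,160); show(W,"mallet",(540,660,420,560),50,90)
a=cv2.imread("pics/top10.png")[80:290,130:430]; b=cv2.imread("pics/scene10.png")[130:320,260:520]
a=cv2.resize(a,None,fx=1.35,fy=1.35,interpolation=2); b=cv2.resize(b,None,fx=1.4,fy=1.4,interpolation=2)
c=np.zeros((max(a.shape[0],b.shape[0]),a.shape[1]+b.shape[1],3),np.uint8); c[:a.shape[0],:a.shape[1]]=a; c[:b.shape[0],a.shape[1]:]=b; cv2.imwrite("pics/v10.png",c)
E
```

```text
t 32.17 tcp st [-224.8 -299.9] z 193.5 yaw rel -0.07 F st [ 0.7 -0.4] -0.3 gap 0.0
top st c [-49.5 -59.4] s [120.2 100. ] rel ang -0.09 mean [-50.3 -59.   45.2] 1342
gauge c [780.9 160.1] s [207.1  64.3] ang -0.52 mean [781.4 164.   36.3] 683
bottle c [ 780.4 -100.5] s [54.7 48.4] ang -23.77 mean [777.6 -98.3 114.6] 371
mallet c [596.4 492.2] s [ 92.9 114.3] ang 2.46 mean [587.1 490.5  71.4] 1292
scene st c [-50.9 -58.9] s [103.1 121.3] rel ang 0.51 mean [-46.6 -60.8  45.7] 1565
gauge c [782.6 156.8] s [ 62.7 210.4] ang 7.35 mean [787.3 155.5  34.1] 1517
bottle c [ 790.5 -104.9] s [42.9 54.9] ang 0.42 mean [ 794.4 -105.4  113.5] 1075
mallet c [586.8 490.5] s [ 77.8 118.1] ang 2.24 mean [595.5 481.9  69.2] 1220
```

View pics/v10.png

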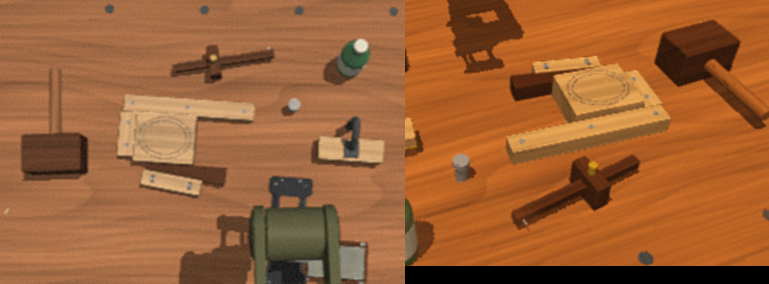

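The blank (162,137) sits square in the corner. The wedge (200,173) is between it and the cleat with its butt sticking out, and the bystanders haven't moved.

```bash
python3 -c "
from workcell import env
print(env.sign_off(), env.get_obs()['time_s'])"
```

```text
the job is handed in; nothing more can be done
the job is handed in; nothing more can be done
```

The blank is home in the corner of the stop and fence, and the wedge grips it hand-tight. I handed the job in at about 32 s of robot time; no verdict came back.

**Blank:** I pushed it flat through the lane, with roughly 20 mm clear on the stone side, then sideways onto the fence. I then pushed it along the fence onto the stop. The highest force I read was about 14 N at the fence and 21 N at the stop.

**Wedge:** I set it in the slot thin end first, let go, and pushed the butt with shut fingers. It stopped moving as the push rose to 19 N, within the 8–20 N hand-tight range but near its top. By the arm's position, the thin end sits at about station y = -28 mm.

**Last checks, with the arm clear:**
- **Blank position:** The top camera puts the blank at station (-49.5, -59.4) mm, turned -0.1°. The scene camera gives (-50.9, -58.9) mm, turned 0.5°. Home is (-50, -60) mm, so both agree within the cameras' roughly 2 mm error.
- **Bystanders:** The marking gauge measures where it started. The bottle and mallet look unmoved in the pictures. The mallet and bottle positions differ by up to about 10 mm between the two cameras, which I put down to each camera seeing different faces.
- **Not checked:** I did not tug the blank to test the hold.

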